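# Release and slide back the well cover of a soil photometer

### The arm

A 7-joint arm with a two-finger parallel gripper is mounted at the origin on the work surface. World frame = base frame: x ahead of the robot, y to its left, z up, the work surface at z = 0. Lengths are in m, angles in rad, forces in N, time in s.
With the tool pointing down it reaches from about 0.425 to 0.825 m from the base axis. Payload 3.6 kg.
Tool frame: the origin (TCP) lies midway between the tips of the shut fingers; the grasp point (between the pads) lies 19 mm behind it; z points along the fingers, y is the direction in which the jaws open and shut (so a half turn about z gives the same grasp; the last joint's range is limited). The gripper opens to 93 mm and grips with 3 to 60 N. Pads are 15 mm wide; open, the fingers measure 128 mm over their backs; the gripper's body (75 mm by 188 mm) begins 65 mm behind the grasp point.
Start: joints at [1.111, 0.615, -0.013, 1.423, 0.008, 1.103, -0.04], TCP at [0.273, -0.59, 0.219] pointing down, gripper open.
Joint ranges: [-3.12, 3.12], [-0.3, 2.06], [-1.34, 1.32], [0.26, 2.42], [-1.36, 4.5], [0.01, 1.98], [-2.84, 2.84]. Speed limits (rad/s): [2.79, 2.79, 3.14, 3.14, 3.14, 3.14, 3.14].

### API

Orientations are given as a rotation vector (axis times angle).
In Python, from station import * gives the robot as it stands. The module is installed in compiled form; this text tells all that it offers.
- The arm moves only by the tool apply_moves, never from a script. Its argument "series" is a list of rows, each an object of numbers: "rx", "ry", "rz": the turn, a rotation vector about the tool's x, y, z in degrees; "x", "y", "z": the shift along the tool's x, y, z in cm; "grip": the closure in counts, from 0 (fully open) to 255 (shut). In form: [{"rx": .., "ry": .., "rz": .., "x": .., "y": .., "z": .., "grip": ..}, ...]. A call has 1 to 20 rows; each row shifts and turns the pose as measured when the row begins, along the tool's axes as they then stand; what a row does not reach is not made up. A row lasts 1/8 s, in which the tool goes at most 62.5 mm and 10.7 degrees, less where a joint would pass 70% of its speed; a pose out of reach is approached as far as the arm can. A call with a gripper value outside its range is refused whole. The fingers move at their own pace and stop on an object; "force" is the grip in N (left out, the last holds). Time passes only in rows, so rows that do not move let the fingers close. It gives the time, the measured TCP pose, the force and the opening at its end, in the units of the state.
- sense(): the state, without advancing time (a new reading comes with each control period).
- get_image(name): name is "scene" or "top" or "wrist"; returns a dict with "img" (480x640x3 uint8, red, green, blue), "z_map" (480x640 float32, m along the optical axis (not along the pixel's ray), 0 where there is no reading), "fovy" (degrees; the focal length in pixels is half the picture's height over the tangent of half this angle, whatever the lens; pixels are square), "cx", "cy" (the principal point, pixels), "k1" (the pictures are not rectified: a ray, as slopes to the right and down, at radius r is drawn at 1 + k1 r^2 times it, then the intrinsics apply), "R" (3x3) and "t" (3): a world point X has camera coordinates R X + t. Camera axes: x right, y down, z forward; pixel columns grow to the right and rows downward; lengths in m; the calibration is good to about 2 mm. A picture is of the moment at which its call begins.
- hand_in(): hands the job in, once; it reports no verdict.
The state is a dict: "time": time; "joint_pos": joint angles; "joint_velocities": joint speeds; "joint_efforts": joint torques, N m; "tool_pos": TCP position; "tool_rot": TCP orientation; "wrist_force": force on the tool from outside, world axes, zero at the start; "moment": the same for the moment, N m; "opening": finger opening in m.
Only numpy, scipy, OpenCV 4.12 (cv2) and the standard library are available. Lean on these libraries where they do the work, as an engineer would, in place of code of your own. Each camera call takes 0.05 s, during which the arm holds its last target. There are 200 camera calls.

### The job

Open the measuring well of the grey soil photometer: press the red snap tab fully in, where it stays, then push the released yellow cover along its track, off its seat over the well, up to the end stop, and leave it lying flat in the track there. Only press and push with the fingertips: do not lift the cover, and leave the sample pots and the wash bottle where they stand.

Things in the scene. Friction and masses are not known exactly. Their poses are not given: they have to be found in the camera images.
- meter: Photometer: grey case 240 (x) x 170 (y) x 50 mm high, fixed. Origin at desk level under the track's middle (case: x -120..120, y -95..75 mm); z up. Flat deck at z = 50 mm. The black-railed track for the cover runs along x on y = 0, 74 mm wide inside, rails' outer faces at y = +-45. The cover sits at its -x end and leaves towards +x. Flat display and keys at +y, red tab at -y.
- well (a point): Centre of the round measuring well in the deck, under the seated cover, at x = -55 mm in the photometer's frame. The seat reaches from x = -97 to -15 mm. Along it, up to x = -18 mm, the rails stand 13 mm above the deck with lips that hold down the cover's side edges and leave the middle 62 mm open. Behind it (-x) stands a 6 mm high back stop.
- end_stop (a point): Middle of the foot of the end stop's face, on the deck at x = +105 mm in the photometer's frame. The stop is 8 mm high; so are the side guides of the flat track that leads to it from the seat.
- cover: The yellow cover, a loose plate 80 (along the track) x 70 x 8 mm, about 90 g, lying on the deck between the rails. Origin: centre of its underside; its axes are those of the photometer. Seated, its origin is at about x = -56 mm in the photometer's frame; against the end stop it is at x = +65 mm.
- cover_rib (a point): Centre of the yellow push rib that stands across the cover's top: 8 mm thick along the track, 50 mm wide across it, 14 mm high (its top 22 mm above the deck, its foot on the plate's top 8 mm above the deck). It stands 15 mm on the +x side of the cover's centre, so 51 mm of flat plate lie behind it, where a fingertip can stand to push it towards +x.
- tab_top (a point): Centre of the top face of the red snap tab's pad, 40 (along the track) x 28 mm, beside the track at x = +7, y = -70 mm in the photometer's frame; out, its top is 14 mm above the deck. A thin red bar, 6 mm high, goes from the pad across the track in front of the cover and blocks it; it sinks below the deck when the tab is pressed in.
- tab (a joint): How far the snap tab is pressed straight down: about 0 out (cover locked), 0.008 m fully in (hard stop). It takes about 4 N and stays where it is left; below about 0.0065 the bar still catches the cover.
- pot_a: Loose pale sample pot with a white lid, 56 mm across, 75 mm high, on the desk; leave alone. Origin: centre of its underside.
- pot_b: The same with a blue lid; leave alone.
- pot_c: The same with a white lid; leave alone.
- wash_bottle: Loose white bottle with a red cap, 66 mm across, 160 mm high, on the desk; leave alone. Origin: centre of its underside.
- rack: Wooden pot rack, fixed, 380 (x) x 85 x 80 mm, with pots sticking out to 165 mm high; only an obstacle. Origin: centre of its underside.
Mind the look-alikes: they are no part of the job. Of the things like the cover, leave any that is turquoise; of the rest the smaller one is meant.

How it is judged:
By the outcome, as a careful person would: the job done as asked, in the order asked, and still so for the second after the job is handed in, with the robot touching nothing.
It also fails if it takes over 42 s, if anything falls off the work surface, if the arm or the gripper's body presses on something with over 40 N, if the wrist force passes 120 N, or if a joint passes its speed limit or range.

## Working session

There is one attempt and no reset: what is moved stays moved. The work goes in short steps, Python scripts to look and compute and a tool call to move; the robot and the scene stay as the last step left them, time stands still between calls to the robot, and variables do not carry over. Pictures are saved under pics/ and viewed, about 8 in all and at most 12, crops included, and the job is handed in when it is done.

Besides the shell and the picture viewer there is one more tool, called after ">>>" in YAML: its name, and indented under it one key for each argument. apply_moves: Moves the arm, as the interface text tells. Its arguments: {"type":"object","properties":{"series":{"type":"array","items":{"type":"object","properties":{"rx":{"type":"number"},"ry":{"type":"number"},"rz":{"type":"number"},"x":{"type":"number"},"y":{"type":"number"},"z":{"type":"number"},"grip":{"type":"number"}}}},"force":{"type":"number"}},"required":["series"]}

```bash
mkdir -p pics
cat > h.py <<'E'
from station import *
import numpy as np, cv2
from scipy.spatial.transform import Rotation as Ro
def K(d):
    f=240/np.tan(np.radians(d["fovy"])/2); return np.array([[f,0,d["cx"]],[0,f,d["cy"]],[0,0,1.]])
def world(d):
    v,u=np.mgrid[0:480,0:640].astype(np.float64)
    n=cv2.undistortPoints(np.stack([u.ravel(),v.ravel()],1)[:,None],K(d),np.array([d["k1"],0,0,0,0.]))[:,0]
    z=d["z_map"].ravel().astype(float)
    c=np.c_[n*z[:,None],z]; return ((c-d["t"])@d["R"]).reshape(480,640,3)
def save(d,n): cv2.imwrite("pics/"+n,d["img"][:,:,::-1])
E
python3 - <<'E'
from h import *
for n in("top","scene"):
    d=get_image(n); save(d,n+"1.png"); np.save(n+"_w.npy",world(d)); np.save(n+"_i.npy",d["img"])
    print(n,-d["R"].T@d["t"],d["k1"],d["fovy"],(d["z_map"]==0).mean())
s=sense();print(s["tool_pos"],s["tool_rot"],s["time"],s["opening"])
E
```

```text
top [0.26882969 0.05759377 1.69929912] -0.06637207896249753 42.729301307017785 0.004075520833333333
scene [1.48217393 0.33068449 1.45926144] -0.0233313504116497 43.53570982080376 0.003955078125
[ 0.27291027 -0.58915232  0.21760819] [-3.06577586e+00 -6.75674717e-01  8.76220914e-04] 0.1 0.09297361684271199
```

View pics/top1.png

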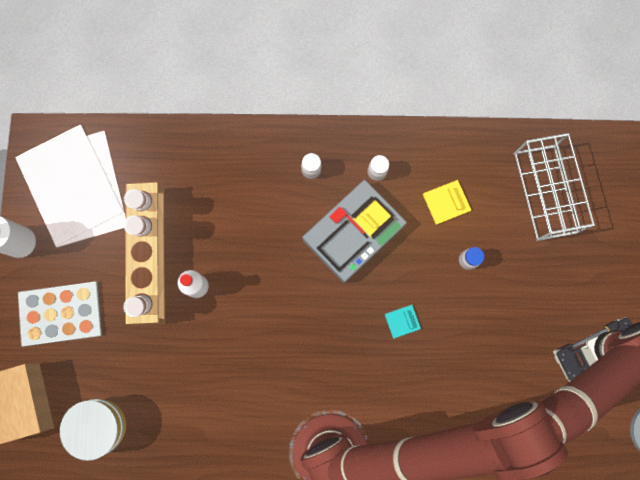

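View pics/scene1.png

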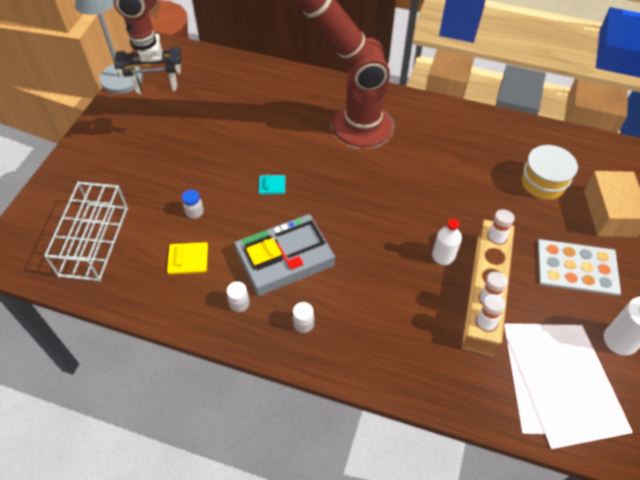

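The top view shows the photometer at about (355,232), with the yellow cover at (372,217) and the red tab at (339,214). The larger yellow plate at (447,202) and the turquoise one at (403,322) are the decoys. Next I fit the meter pose.

Run:
```python
from h import *
for n,(r0,r1,c0,c1) in (("top",(170,290,295,415)),("scene",(210,295,225,340))):
    w=np.load(n+"_w.npy")[r0:r1,c0:c1]; im=np.load(n+"_i.npy")[r0:r1,c0:c1].astype(int)
    z=w[...,2]; R,G,B=im[...,0],im[...,1],im[...,2]
    m=((z>.035)&(z<.085)).astype(np.uint8)
    k,l,st,_=cv2.connectedComponentsWithStats(m); i=1+st[1:,4].argmax(); m=l==i
    deck=m&(z>.044)&(z<.056)
    P=w[m][:,:2].astype(np.float32); rect=cv2.minAreaRect(P*1000); print(n,"rect",rect,"deckz",np.median(z[deck]))
    for nm,q in (("red",(R>150)&(G<70)&(B<70)),("yel",(R>180)&(G>150)&(B<90))):
        p=w[q&m]; print(nm,len(p),p.mean(0),np.percentile(p[:,2],[5,50,95]), cv2.minAreaRect((p[:,:2]*1000).astype(np.float32)))
```

```text
top rect ((595.7213745117188, -60.812774658203125), (171.1117706298828, 239.9929962158203), 43.5219612121582) deckz 0.050364625326311724
red 118 [ 0.62763172 -0.02480866  0.06141825] [0.05274998 0.06181862 0.06829126] ((607.527587890625, -42.43017578125), (94.66152954101562, 36.796817779541016), 46.78580856323242)
yel 438 [ 0.62553252 -0.11170002  0.0594884 ] [0.05108649 0.05833946 0.07172831] ((627.4791870117188, -111.43937683105469), (64.4815902709961, 83.17253875732422), 44.055320739746094)
scene rect ((598.338134765625, -60.968780517578125), (180.3938751220703, 241.7561492919922), 43.927734375) deckz 0.05035153571674507
red 128 [ 0.63712215 -0.01965787  0.0615288 ] [0.05319985 0.06163058 0.06888661] ((627.4071044921875, -26.104373931884766), (61.43833923339844, 38.00042724609375), 44.43777847290039)
yel 560 [ 0.62775188 -0.11138971  0.05933457] [0.05167565 0.05890611 0.07090466] ((626.0928344726562, -109.66883850097656), (69.46482849121094, 86.16556549072266), 44.24531555175781)
```

>>> apply_moves:
  series:
    - {"rz": -10,"grip": 255}
    - {"rz": -10,"grip": 255}
    - {"rz": -10,"grip": 255}
    - {"rz": -10,"grip": 255}
    - {"rz": -10,"grip": 255}
    - {"rz": -10,"grip": 255}
    - {"rz": -10,"grip": 255}
    - {"rz": -10,"grip": 255}
    - {"rz": -10,"grip": 255}
    - {"rz": -10,"grip": 255}
    - {"rz": -8,"grip": 255}
  force: 20

```text
schema error: expected keys rx, ry, rz, x, y, z, grip
```

```bash
cat >> h.py <<'E'
O=np.array([.5885,-.0677,0]); TH=np.radians(133.6)
def M(O=O,TH=TH): return np.array([[np.cos(TH),-np.sin(TH),0],[np.sin(TH),np.cos(TH),0],[0,0,1]])
def where(target_m=None):
    s=sense(); p=np.array(s["tool_pos"]); R=Ro.from_rotvec(s["tool_rot"]).as_matrix()
    print("t",s["time"],"tcp_m mm",((p-O)@M()*1000).round(1),"F",np.round(s["wrist_force"],1),"op",s["opening"],"j",np.round(s["joint_pos"],2))
    print("tool axes in meter:\n",(M().T@R).round(3))
    if target_m is not None:
        t=O+M()@(np.array(target_m)/1000); print("tool shift cm",(R.T@(t-p)*100).round(2))
    want=M()@np.diag([1,-1,-1]); print("turn deg",np.degrees(Ro.from_matrix(R.T@want).as_rotvec()).round(1))
E
python3 -c "
from h import *
where((7,-70,170))"
```

```text
t 0.1 tcp_m mm [-160.   588.1  217.6] F [ 0.5 -0.2  0.6] op 0.09297361684271199 j [ 1.11  0.62 -0.01  1.42  0.01  1.1  -0.04]
tool axes in meter:
 [[-0.321 -0.947  0.002]
 [-0.947  0.321 -0.001]
 [-0.    -0.002 -1.   ]]
tool shift cm [ 56.96 -36.95   4.84]
turn deg [-1.000e-01 -1.000e-01 -1.087e+02]
```

>>> apply_moves:
  series:
    - {"rx": 0,"ry": 0,"rz": -10,"x": 0,"y": 0,"z": 0,"grip": 255}
    - {"rx": 0,"ry": 0,"rz": -10,"x": 0,"y": 0,"z": 0,"grip": 255}
    - {"rx": 0,"ry": 0,"rz": -10,"x": 0,"y": 0,"z": 0,"grip": 255}
    - {"rx": 0,"ry": 0,"rz": -10,"x": 0,"y": 0,"z": 0,"grip": 255}
    - {"rx": 0,"ry": 0,"rz": -10,"x": 0,"y": 0,"z": 0,"grip": 255}
    - {"rx": 0,"ry": 0,"rz": -10,"x": 0,"y": 0,"z": 0,"grip": 255}
    - {"rx": 0,"ry": 0,"rz": -10,"x": 0,"y": 0,"z": 0,"grip": 255}
    - {"rx": 0,"ry": 0,"rz": -10,"x": 0,"y": 0,"z": 0,"grip": 255}
    - {"rx": 0,"ry": 0,"rz": -10,"x": 0,"y": 0,"z": 0,"grip": 255}
    - {"rx": 0,"ry": 0,"rz": -10,"x": 0,"y": 0,"z": 0,"grip": 255}
    - {"rx": 0,"ry": 0,"rz": -8,"x": 0,"y": 0,"z": 0,"grip": 255}
  force: 20

```text
time: 1.48
tool_pos: [0.2697, -0.585, 0.2099]
tool_rot: [-1.159, -2.903, -0.017]
wrist_force: [-0.0, -0.5, -0.0]
opening: 0.0005
```

```bash
python3 -c "
from h import *
where((7,-70,180))"
```

```text
t 1.475 tcp_m mm [-154.8  587.6  209.9] F [-0.  -0.5 -0. ] op 0.0005234988945782644 j [ 1.39  0.67 -0.53  1.42  0.35  1.16  1.63]
tool axes in meter:
 [[ 0.999  0.05   0.019]
 [ 0.05  -0.999 -0.004]
 [ 0.018  0.005 -1.   ]]
tool shift cm [12.8  66.47  3.53]
turn deg [ 0.2 -1.1  2.9]
```

>>> apply_moves:
  series:
    - {"rx": 0,"ry": -0.5,"rz": 1,"x": 0.9,"y": 4.7,"z": 0,"grip": 255}
    - {"rx": 0,"ry": -0.5,"rz": 1,"x": 0.9,"y": 4.7,"z": 0,"grip": 255}
    - {"rx": 0,"ry": 0,"rz": 1,"x": 0.9,"y": 4.7,"z": 0,"grip": 255}
    - {"rx": 0,"ry": 0,"rz": 0,"x": 0.9,"y": 4.7,"z": 0,"grip": 255}
    - {"rx": 0,"ry": 0,"rz": 0,"x": 0.9,"y": 4.7,"z": 0,"grip": 255}
    - {"rx": 0,"ry": 0,"rz": 0,"x": 0.9,"y": 4.7,"z": 0,"grip": 255}
    - {"rx": 0,"ry": 0,"rz": 0,"x": 0.9,"y": 4.7,"z": 0,"grip": 255}
    - {"rx": 0,"ry": 0,"rz": 0,"x": 0.9,"y": 4.7,"z": 0,"grip": 255}
    - {"rx": 0,"ry": 0,"rz": 0,"x": 0.9,"y": 4.7,"z": 0,"grip": 255}
    - {"rx": 0,"ry": 0,"rz": 0,"x": 0.9,"y": 4.7,"z": 0,"grip": 255}
    - {"rx": 0,"ry": 0,"rz": 0,"x": 0.9,"y": 4.7,"z": 0,"grip": 255}
    - {"rx": 0,"ry": 0,"rz": 0,"x": 0.9,"y": 4.7,"z": 0,"grip": 255}
    - {"rx": 0,"ry": 0,"rz": 0,"x": 0.9,"y": 4.7,"z": 0,"grip": 255}

```text
time: 3.1
tool_pos: [0.6351, -0.0707, 0.2044]
tool_rot: [-1.261, -2.866, -0.002]
wrist_force: [0.7, -0.4, 0.4]
opening: 0.0004
```

```bash
python3 -c "
from h import *
where((7,-70,150))
d=get_image('wrist'); save(d,'w1.png'); np.save('w.npy',world(d)); np.save('wi.npy',d['img'])
w=world(d);im=d['img'].astype(int);R,G,B=im[...,0],im[...,1],im[...,2];z=w[...,2]
for nm,q in (('red',(R>140)&(G<70)&(B<70)),('yel',(R>170)&(G>140)&(B<90))):
    q&=(z>.04)&(z<.09)
    p=((w[q]-O)@M())*1000
    if len(p): print(nm,len(p),p.mean(0).round(1),'\n',np.percentile(p,[1,5,50,95,99],axis=0).round(1))
"
```

```text
t 3.1 tcp_m mm [-34.3 -31.7 204.4] F [ 0.7 -0.4  0.4] op 0.00038580268912624313 j [ 0.37  0.66 -0.51  1.46  0.34  1.12  0.54]
tool axes in meter:
 [[ 1.    -0.019  0.01 ]
 [-0.019 -1.     0.003]
 [ 0.01  -0.003 -1.   ]]
tool shift cm [4.15 3.76 5.47]
turn deg [-0.2 -0.6 -1.1]
red 2740 [  0.9 -54.4  60.7] 
 [[-14.6 -81.   51.3]
 [-13.9 -79.4  54. ]
 [ -1.6 -62.8  62.6]
 [ 22.2   3.6  64.1]
 [ 24.3  14.2  64.5]]
yel 7550 [-54.4   2.3  59.5] 
 [[-97.6 -29.2  54.2]
 [-91.7 -26.6  56.7]
 [-54.1   2.7  58.1]
 [-20.6  30.1  71.9]
 [-18.8  32.4  72.8]]
```

View pics/w1.png

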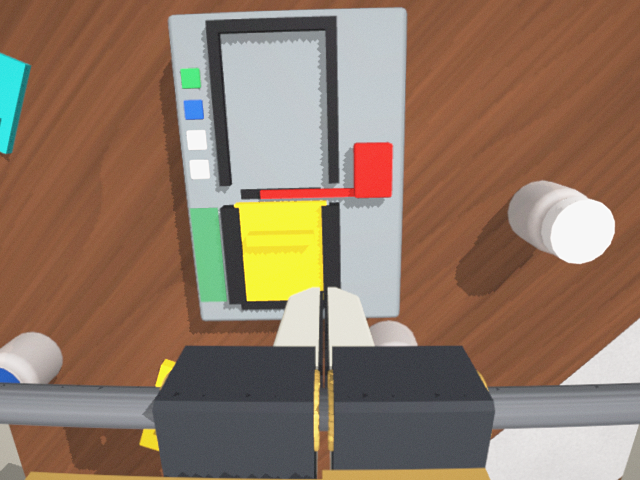

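The wrist view shows the red tab pad at (373,170) with its bar in front of the yellow cover at (283,250), whose rib is near (280,240). The meter frame is off by only about 2 mm, so I correct it and move over the tab.

```bash
echo 'O=O+M()@np.array([-.0015,.002,0])' >> h.py; python3 -c "
from h import *
where((7,-70,75))"
```

```text
t 3.15 tcp_m mm [-27.9 -42.8 204.5] F [3.1 4.8 0.7] op 0.0006827415904310096 j [ 0.36  0.66 -0.52  1.45  0.33  1.12  0.53]
tool axes in meter:
 [[ 1.    -0.009  0.014]
 [-0.009 -1.    -0.006]
 [ 0.014  0.006 -1.   ]]
tool shift cm [ 3.34  2.6  13.01]
turn deg [ 0.4 -0.8 -0.5]
```

>>> apply_moves:
  series:
    - {"rx": 0,"ry": -0.6,"rz": -1,"x": 2,"y": 1.8,"z": 2,"grip": 255}
    - {"rx": 0,"ry": 0,"rz": 0,"x": 2,"y": 1.8,"z": 4,"grip": 255}
    - {"rx": 0,"ry": 0,"rz": 0,"x": 0,"y": 0,"z": 4,"grip": 255}
    - {"rx": 0,"ry": 0,"rz": 0,"x": 0,"y": 0,"z": 1.5,"grip": 255}
    - {"rx": 0,"ry": 0,"rz": 0,"x": 0,"y": 0,"z": 0,"grip": 255}

```text
time: 3.78
tool_pos: [0.6377, -0.0023, 0.0861]
tool_rot: [-1.22, -2.894, -0.013]
wrist_force: [0.1, 0.0, 0.4]
opening: 0.0005
```

```bash
python3 -c "
from h import *
where((7,-70,66))"
```

```text
t 3.775 tcp_m mm [ 14.9 -82.7  86.1] F [0.1 0.  0.4] op 0.0004959632323183203 j [ 0.24  0.78 -0.47  1.59  0.42  0.87  0.39]
tool axes in meter:
 [[ 1.     0.012  0.004]
 [ 0.012 -1.    -0.007]
 [ 0.004  0.007 -1.   ]]
tool shift cm [-0.79 -1.3   2.  ]
turn deg [ 0.4 -0.2  0.7]
```

>>> apply_moves:
  series:
    - {"rx": 0,"ry": 0,"rz": 0,"x": -0.8,"y": -1.3,"z": 0.6,"grip": 255}
    - {"rx": 0,"ry": 0,"rz": 0,"x": 0,"y": 0,"z": 0.5,"grip": 255}
    - {"rx": 0,"ry": 0,"rz": 0,"x": 0,"y": 0,"z": 0,"grip": 255}

```text
time: 4.15
tool_pos: [0.636, -0.0203, 0.0776]
tool_rot: [1.223, 2.888, 0.015]
wrist_force: [-0.2, 1.5, -0.6]
opening: 0.0003
```

```bash
python3 -c "
from h import *
where((7,-70,56))"
```

```text
t 4.15 tcp_m mm [  3.1 -69.   77.6] F [-0.2  1.5 -0.6] op 0.000282547821665786 j [ 0.27  0.78 -0.46  1.61  0.43  0.84  0.4 ]
tool axes in meter:
 [[ 1.     0.008 -0.001]
 [ 0.008 -1.    -0.011]
 [-0.001  0.011 -1.   ]]
tool shift cm [0.4  0.08 2.16]
turn deg [0.6 0.1 0.5]
```

Now the press. The tab's top should go from 64 to 56 mm.

>>> apply_moves:
  series:
    - {"rx": 0.6,"ry": 0,"rz": 0,"x": 0.3,"y": 0,"z": 1,"grip": 255}
    - {"rx": 0,"ry": 0,"rz": 0,"x": 0,"y": 0,"z": 0.5,"grip": 255}
    - {"rx": 0,"ry": 0,"rz": 0,"x": 0,"y": 0,"z": 0.5,"grip": 255}
    - {"rx": 0,"ry": 0,"rz": 0,"x": 0,"y": 0,"z": 0.5,"grip": 255}

```text
time: 4.65
tool_pos: [0.6347, -0.0175, 0.0555]
tool_rot: [1.224, 2.89, -0.002]
wrist_force: [-8.2, -1.9, 30.1]
opening: 0.0009
```

```bash
python3 -c "
from h import *
where((7,-70,56))"
```

```text
t 4.65 tcp_m mm [  6.  -70.   55.5] F [-8.2 -1.9 30.1] op 0.0008901731619041368 j [ 0.25  0.81 -0.44  1.62  0.45  0.81  0.38]
tool axes in meter:
 [[ 1.     0.009 -0.003]
 [ 0.009 -1.     0.   ]
 [-0.003 -0.    -1.   ]]
tool shift cm [ 0.1  -0.   -0.05]
turn deg [-0.   0.2  0.5]
```

The tab is at its hard stop (z = 55.5 mm, 30 N). I lift, go behind the rib and check.

>>> apply_moves:
  series:
    - {"rx": 0,"ry": 0,"rz": 0,"x": 0,"y": 0,"z": -2,"grip": 255}
    - {"rx": 0,"ry": 0,"rz": 0,"x": 0,"y": 0,"z": -3,"grip": 255}
    - {"rx": 0,"ry": 0,"rz": 0,"x": -1,"y": -1,"z": -2,"grip": 255}
    - {"rx": 0,"ry": 0,"rz": 0,"x": -2.5,"y": -2.5,"z": 0,"grip": 255}
    - {"rx": 0,"ry": 0,"rz": 0,"x": -2.5,"y": -2.5,"z": 0,"grip": 255}
    - {"rx": 0,"ry": 0,"rz": 0,"x": -1,"y": -1,"z": 0,"grip": 255}
    - {"rx": 0,"ry": 0,"rz": 0,"x": 0,"y": 0,"z": 0,"grip": 255}

```text
time: 5.52
tool_pos: [0.6351, -0.1155, 0.1258]
tool_rot: [1.216, 2.89, 0.004]
wrist_force: [0.3, 0.6, -0.4]
opening: 0.0006
```

```bash
cat > look.py <<'E'
from h import *
import sys
n=sys.argv[1]; d=get_image(n); save(d,sys.argv[2])
w=world(d);im=d['img'].astype(int);R,G,B=im[...,0],im[...,1],im[...,2];P=(w-O)@M()*1000
box=(abs(P[...,0])<125)&(P[...,1]>-95)&(P[...,1]<60)&(P[...,2]>40)&(P[...,2]<85)
for nm,q in (('red',(R>140)&(G<70)&(B<70)),('yel',(R>150)&(G>120)&(B<90)),('rib',(R>150)&(G>120)&(B<90)&(P[...,2]>68))):
    p=P[q&box]
    if len(p): print(nm,len(p),'\n',np.percentile(p,[1,5,50,95,99],axis=0).round(1))
p=P[box&(R>140)&(G<70)&(B<70)&(P[...,1]<-60)]
if len(p): print('tab top z',np.median(p[:,2]))
E
python3 look.py wrist w2.png; python3 -c "
from h import *
where((-66,0,62))"
```

```text
red 3643 
 [[-12.7 -83.1  52.4]
 [-11.  -81.8  54.3]
 [  7.  -69.2  55.7]
 [ 23.9 -56.9  56.9]
 [ 25.4 -56.3  57.4]]
yel 13394 
 [[-94.5 -31.6  55.4]
 [-87.  -29.2  56.8]
 [-50.9  -0.2  58. ]
 [-19.3  28.   71.9]
 [-17.3  30.2  72.7]]
rib 1488 
 [[-46.3 -25.2  68.4]
 [-45.9 -23.2  69.9]
 [-41.8  -0.9  71.8]
 [-38.3  21.7  72.9]
 [-38.1  23.7  73.4]]
tab top z 55.787380099166214
t 5.575 tcp_m mm [-64.5  -3.5 125.8] F [ 0.5  0.5 -0. ] op 0.0007756619254465939 j [ 0.42  0.74 -0.5   1.54  0.4   0.95  0.58]
tool axes in meter:
 [[ 1.     0.015 -0.004]
 [ 0.015 -1.    -0.005]
 [-0.004  0.005 -1.   ]]
tool shift cm [-0.13 -0.39  6.38]
turn deg [0.3 0.2 0.8]
```

View pics/w2.png

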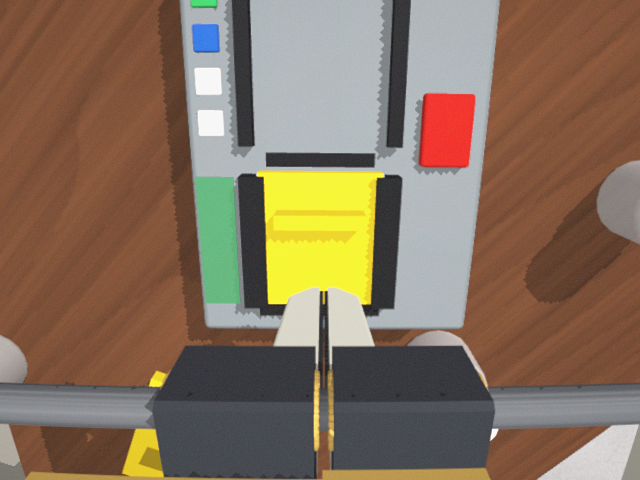

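The tab is in (top at 55.8 mm, pad at (447,130)) and the red bar has sunk out of sight. The cover is still seated, with the rib at about x = -42. Now I descend behind the rib.

>>> apply_moves:
  series:
    - {"rx": 0,"ry": 0,"rz": 0.5,"x": 0,"y": -0.3,"z": 2,"grip": 255}
    - {"rx": 0,"ry": 0,"rz": 0,"x": 0,"y": 0,"z": 2,"grip": 255}
    - {"rx": 0,"ry": 0,"rz": 0,"x": 0,"y": 0,"z": 1,"grip": 255}
    - {"rx": 0,"ry": 0,"rz": 0,"x": 0,"y": 0,"z": 0,"grip": 255}
    - {"rx": 0,"ry": 0,"rz": 0,"x": 0,"y": 0,"z": 0,"grip": 255}

```text
time: 6.2
tool_pos: [0.6351, -0.106, 0.0757]
tool_rot: [1.211, 2.893, 0.017]
wrist_force: [0.0, -0.2, -0.1]
opening: 0.0003
```

```bash
python3 -c "
from h import *
where((-64,0,61.5))"
```

```text
t 6.2 tcp_m mm [-58.4  -9.3  75.7] F [ 0.  -0.2 -0.1] op 0.00027174105766340924 j [ 0.4   0.8  -0.47  1.59  0.44  0.85  0.54]
tool axes in meter:
 [[ 1.     0.017 -0.001]
 [ 0.017 -1.    -0.012]
 [-0.001  0.012 -1.   ]]
tool shift cm [-0.55 -0.96  1.41]
turn deg [0.7 0.1 1. ]
```

>>> apply_moves:
  series:
    - {"rx": 0.5,"ry": 0,"rz": 1,"x": -0.6,"y": -1,"z": 0,"grip": 255}
    - {"rx": 0,"ry": 0,"rz": 0,"x": 0,"y": 0,"z": 0,"grip": 255}
    - {"rx": 0,"ry": 0,"rz": 0,"x": 0,"y": 0,"z": 0.7,"grip": 255}
    - {"rx": 0,"ry": 0,"rz": 0,"x": 0,"y": 0,"z": 0.5,"grip": 255}
    - {"rx": 0,"ry": 0,"rz": 0,"x": 0,"y": 0,"z": 0,"grip": 255}

```text
time: 6.82
tool_pos: [0.6328, -0.1187, 0.0643]
tool_rot: [1.239, 2.882, 0.004]
wrist_force: [0.0, -0.1, -1.0]
opening: 0.0004
```

```bash
python3 -c "
from h import *
where((-64,0,61.5))"
```

```text
t 6.825 tcp_m mm [-66.    1.   64.3] F [ 0.  -0.1 -1. ] op 0.00042243618099086774 j [ 0.41  0.81 -0.46  1.59  0.44  0.84  0.54]
tool axes in meter:
 [[ 1.    -0.003 -0.003]
 [-0.003 -1.    -0.004]
 [-0.003  0.004 -1.   ]]
tool shift cm [0.2  0.1  0.28]
turn deg [ 0.2  0.2 -0.1]
```

>>> apply_moves:
  series:
    - {"rx": 0,"ry": 0,"rz": 0,"x": 0.5,"y": 0,"z": 0.2,"grip": 255}
    - {"rx": 0,"ry": 0,"rz": 0,"x": 1,"y": 0,"z": 0,"grip": 255}
    - {"rx": 0,"ry": 0,"rz": 0,"x": 1,"y": 0,"z": 0,"grip": 255}
    - {"rx": 0,"ry": 0,"rz": 0,"x": 1,"y": 0,"z": 0,"grip": 255}
    - {"rx": 0,"ry": 0,"rz": 0,"x": 1,"y": 0,"z": 0,"grip": 255}

```text
time: 7.45
tool_pos: [0.6002, -0.0838, 0.0622]
tool_rot: [1.239, 2.881, 0.005]
wrist_force: [0.4, -1.8, -1.1]
opening: 0.0004
```

```bash
python3 -c "
from h import *
where((60,0,62))"
```

```text
t 7.45 tcp_m mm [-18.2   0.6  62.2] F [ 0.4 -1.8 -1.1] op 0.00035285798822435276 j [ 0.37  0.77 -0.45  1.71  0.45  0.76  0.46]
tool axes in meter:
 [[ 1.    -0.002 -0.004]
 [-0.002 -1.    -0.005]
 [-0.004  0.005 -1.   ]]
tool shift cm [ 7.82  0.05 -0.01]
turn deg [ 0.3  0.2 -0.1]
```

Tracking well with low force, so I continue to just short of the stop.

>>> apply_moves:
  series:
    - {"rx": 0,"ry": 0,"rz": 0,"x": 1,"y": 0,"z": 0,"grip": 255}
    - {"rx": 0,"ry": 0,"rz": 0,"x": 1,"y": 0,"z": 0,"grip": 255}
    - {"rx": 0,"ry": 0,"rz": 0,"x": 1,"y": 0,"z": 0,"grip": 255}
    - {"rx": 0,"ry": 0,"rz": 0,"x": 1,"y": 0,"z": 0,"grip": 255}
    - {"rx": 0,"ry": 0,"rz": 0,"x": 1,"y": 0,"z": 0,"grip": 255}
    - {"rx": 0,"ry": 0,"rz": 0,"x": 1,"y": 0,"z": 0,"grip": 255}
    - {"rx": 0,"ry": 0,"rz": 0,"x": 0.5,"y": 0,"z": 0,"grip": 255}
    - {"rx": 0,"ry": 0,"rz": 0,"x": 0,"y": 0,"z": 0,"grip": 255}

```text
time: 8.45
tool_pos: [0.5518, -0.0321, 0.0624]
tool_rot: [1.236, 2.882, 0.005]
wrist_force: [-0.6, -0.2, 1.2]
opening: 0.0003
```

```bash
python3 look.py top t2.png; python3 -c "
from h import *
where((68.5,0,62))"
```

```text
yel 111 
 [[ 72.6 -36.7  49.9]
 [ 75.8 -34.7  50.5]
 [ 83.2  -6.2  57.6]
 [ 90.8  28.8  64.9]
 [ 91.6  30.9  67.5]]
rib 1 
 [[80.2 10.2 68.6]
 [80.2 10.2 68.6]
 [80.2 10.2 68.6]
 [80.2 10.2 68.6]
 [80.2 10.2 68.6]]
t 8.5 tcp_m mm [52.4 -0.  62.4] F [-0.2 -0.2  0.4] op 0.00019034602191044003 j [ 0.29  0.7  -0.43  1.87  0.46  0.66  0.35]
tool axes in meter:
 [[ 1.    -0.001 -0.004]
 [-0.001 -1.    -0.005]
 [-0.004  0.005 -1.   ]]
tool shift cm [ 1.61 -0.    0.03]
turn deg [ 0.3  0.2 -0. ]
```

>>> apply_moves:
  series:
    - {"rx": 0,"ry": 0,"rz": 0,"x": 0.5,"y": 0,"z": 0,"grip": 255}
    - {"rx": 0,"ry": 0,"rz": 0,"x": 0.5,"y": 0,"z": 0,"grip": 255}
    - {"rx": 0,"ry": 0,"rz": 0,"x": 0.4,"y": 0,"z": 0,"grip": 255}
    - {"rx": 0,"ry": 0,"rz": 0,"x": 0.3,"y": 0,"z": 0,"grip": 255}
    - {"rx": 0,"ry": 0,"rz": 0,"x": 0.2,"y": 0,"z": 0,"grip": 255}

```text
time: 9.12
tool_pos: [0.5428, -0.0225, 0.0633]
tool_rot: [1.238, 2.87, 0.003]
wrist_force: [3.4, -4.7, 0.7]
opening: 0.0004
```

```bash
python3 -c "
from h import *
where((68.5,0,62))"
```

```text
t 9.125 tcp_m mm [65.8 -0.1 63.3] F [ 3.4 -4.7  0.7] op 0.00041693672584700936 j [ 0.27  0.69 -0.42  1.9   0.46  0.64  0.31]
tool axes in meter:
 [[ 1.    -0.005 -0.014]
 [-0.005 -1.    -0.008]
 [-0.014  0.008 -1.   ]]
tool shift cm [ 0.27 -0.01  0.13]
turn deg [ 0.5  0.8 -0.3]
```

>>> apply_moves:
  series:
    - {"rx": 0,"ry": 0,"rz": 0,"x": 0.3,"y": 0,"z": 0,"grip": 255}
    - {"rx": 0,"ry": 0,"rz": 0,"x": 0.3,"y": 0,"z": 0,"grip": 255}

```text
time: 9.38
tool_pos: [0.5425, -0.0223, 0.0643]
tool_rot: [1.239, 2.86, 0.001]
wrist_force: [3.8, -4.9, 0.5]
opening: 0.0001
```

```bash
python3 -c "
from h import *
where((68.5,0,62))"
```

```text
t 9.375 tcp_m mm [66.1 -0.1 64.3] F [ 3.8 -4.9  0.5] op 7.484770763001053e-05 j [ 0.26  0.68 -0.42  1.91  0.47  0.63  0.3 ]
tool axes in meter:
 [[ 1.    -0.008 -0.023]
 [-0.008 -1.    -0.011]
 [-0.023  0.011 -1.   ]]
tool shift cm [ 0.24 -0.01  0.23]
turn deg [ 0.6  1.3 -0.4]
```

It has stalled against the stop. I back off, lift clear and look.

>>> apply_moves:
  series:
    - {"rx": 0,"ry": 0,"rz": 0,"x": -1,"y": 0,"z": 0,"grip": 255}
    - {"rx": 0,"ry": 1,"rz": 0,"x": -1,"y": 0,"z": -0.5,"grip": 255}
    - {"rx": 0,"ry": 0,"rz": 0,"x": 0,"y": 0,"z": -4,"grip": 255}
    - {"rx": 0,"ry": 0,"rz": 0,"x": -3,"y": 0,"z": -4,"grip": 255}
    - {"rx": 0,"ry": 0,"rz": 0,"x": -4,"y": 0,"z": -3,"grip": 255}
    - {"rx": 0,"ry": 0,"rz": 0,"x": -4,"y": 0,"z": 0,"grip": 255}
    - {"rx": 0,"ry": 0,"rz": 0,"x": -3,"y": 0,"z": 0,"grip": 255}
    - {"rx": 0,"ry": 0,"rz": 0,"x": 0,"y": 0,"z": 0,"grip": 255}

```text
time: 10.38
tool_pos: [0.6481, -0.1345, 0.1785]
tool_rot: [-1.233, -2.874, -0.023]
wrist_force: [0.3, 0.7, 0.1]
opening: 0.0001
```

```bash
python3 look.py wrist w3.png; python3 -c "
from h import *
where()"
```

```text
red 2534 
 [[-13.1 -83.   52.8]
 [-11.3 -81.8  54.3]
 [  6.6 -69.2  55.7]
 [ 23.5 -57.1  57. ]
 [ 24.9 -56.4  57.5]]
yel 7407 
 [[ 23.3 -36.9  55.8]
 [ 24.8 -34.2  56.6]
 [ 42.9  -2.5  57.9]
 [ 60.4  28.9  59.1]
 [ 62.   31.8  59.6]]
tab top z 55.791816047476836
t 10.425 tcp_m mm [-86.1   0.2 178.6] F [-1.1 -0.7  0.1] op 0.0001673670167567735 j [ 0.46  0.72 -0.52  1.42  0.35  1.11  0.65]
tool axes in meter:
 [[ 1.     0.002  0.02 ]
 [ 0.002 -1.    -0.008]
 [ 0.02   0.008 -1.   ]]
turn deg [ 0.5 -1.2  0.1]
```

View pics/w3.png

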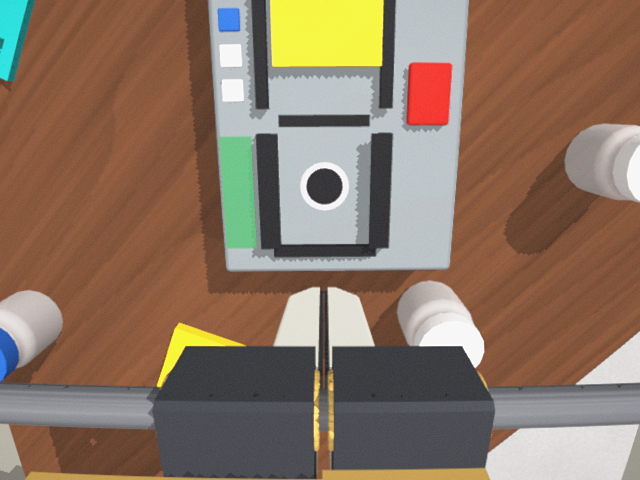

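The well is open at (324,187), the red tab is in, and the cover lies past the seat at the top of the frame. The end stop is out of view, so I move the camera over it to check the gap.

>>> apply_moves:
  series:
    - {"rx": 0,"ry": 0,"rz": 0,"x": 4,"y": 0,"z": -1,"grip": 255}
    - {"rx": 0,"ry": 0,"rz": 0,"x": 4,"y": 0,"z": 0,"grip": 255}
    - {"rx": 0,"ry": 0,"rz": 0,"x": 2,"y": 0,"z": 0,"grip": 255}
    - {"rx": 0,"ry": 0,"rz": 0,"x": 0,"y": 0,"z": 0,"grip": 255}

```text
time: 10.92
tool_pos: [0.5701, -0.0503, 0.1896]
tool_rot: [-1.21, -2.87, -0.028]
wrist_force: [1.1, 0.3, 0.2]
opening: 0.0003
```

```bash
python3 look.py wrist w4.png
```

```text
red 1774 
 [[-12.  -83.2  53.2]
 [-10.3 -82.   54.3]
 [  8.1 -69.7  55.8]
 [ 25.2 -57.6  57. ]
 [ 26.2 -56.7  57.4]]
yel 11110 
 [[ 24.2 -36.6  56.2]
 [ 27.7 -33.8  56.7]
 [ 65.5  -2.1  58. ]
 [100.2  29.5  71.6]
 [103.2  32.3  72.7]]
rib 901 
 [[ 74.7 -26.7  68.7]
 [ 74.9 -24.6  70.5]
 [ 78.7  -1.8  71.8]
 [ 82.3  20.3  73.1]
 [ 82.5  22.3  73.4]]
tab top z 55.81229868195543
```

View pics/w4.png

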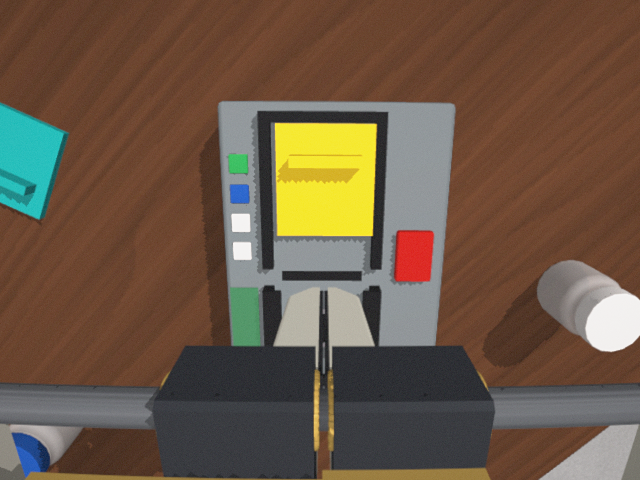

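The cover lies flat and flush against the end stop (front edge at row 123, no deck showing between them). The rib moved 120.5 mm, against 121 mm expected, and the tab is still in.

```bash
python3 -c "
from station import *
print(hand_in())"
```

```text
the job is handed in; nothing more can be done
None
```

The measuring well is open: I pressed the red tab in to its hard stop, then pushed the yellow cover along its track by the rib until it stalled at the end stop. The job is handed in at about 11 s of the 42 s allowed.

- **Tab:** it stopped at about 30 N. Its top was 5.8 mm above the deck afterwards, against 14 mm when out, and it stayed there through the last check. The bar was out of sight before I pushed.
- **Cover:** it lies flat, with its top about 8 mm above the deck. The last picture shows no gap at the end stop. The rib moved 120.5 mm against about 121 mm expected. The measured positions read 1–2 mm low, which is within the camera calibration.
- **Stall force:** the push stalled at about 6 N and did not move on with two further small pushes.
- **Rest of the scene:** the gripper was clear of everything at hand-in. The pots stood upright wherever a picture showed them. I did not measure the positions of the pots or the wash bottle again, and the arm's path kept away from them.

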